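# Show the notched finish sample over the stool seat

### The job

Of the three wooden sample slips standing on edge in the rack, pull out the one with a corner notched away, holding it by the half away from the notch so that its paper label stays uncovered. Bring its label over the middle of the round stool seat, about 100 mm above it, and lean the slip back by about 45 degrees or more so that the labelled face looks upward, not downward. Finish while holding it there, still, and leave the other slips, the seat and the whetstone where they are.

Things in the scene. Friction and masses are not known exactly. Their poses are not given: they have to be found in the camera images.
- slip: the slip to show: brown wood, 90 mm long (y), 40 high (z), 9 thick (x), 35 g, with a 14 x 14 mm square notch in its upper corner at the +y end. Origin: centre of its underside, 11 mm over the bench as it stands upright in any one of the rack's pockets, top 25 mm exposed. +x points out of the labelled face: seen on that face, the notch is at upper right. Else shaped like plain_a and plain_b.
- slip_label (a point): centre of the blank white paper label (32 x 17 mm) on the slip's +x face in its notched half, just below the notch: 4.5 mm in x, 25 mm in y, 14.5 mm in z from the slip's origin, same axes. The label spans y 9 to 41, z 6 to 23 mm.
- plain_a: another slip of the same size, wood and label, but with four whole corners; origin and axes as for the slip (the label in its +y half, on its +x face). It stands in another pocket and stays there.
- plain_b: a third slip, also with four whole corners and a label, its labelled face turned the other way to that of plain_a; same origin and axes. It stands in another pocket and stays there.
- rack: sample rack, fixed: a pale wooden block 140 (x) by 116 (y) by 26 mm high, at any yaw on the bench, origin at the centre of its underside, z up. Three closed pockets 13 mm wide (x), 93 long (y), 15 deep from its top, centred at x = -46, 0 and +46 mm, each holding one slip on edge; 37 mm clear between the faces of neighbouring slips.
- seat: stool seat blank: loose round dark walnut disc, 291 mm in diameter, 34 mm thick, lying flat on the bench; origin at the centre of its underside
- whetstone: small whetstone lying on the bench behind the rack and seat, 78 mm long, 34 wide, 13 high, loose; leave it alone (origin at the centre of its underside)
Things that resemble listed ones, but are neither listed nor needed, are in the scene too. What is shaped like the plain_b but turquoise is not meant.

How it is judged (in metres and radians):
On the way:
1. the notched slip is held clear above the rack, gripped on the half away from the notch (height (world z) of slip above 0.045 m and contact force between the fingers and slip above 1 N and y of the grasp point in the frame of slip below 0 m), for 0.2 s.
At the end, for the whole second after the job is handed in: Notched slip still and held by the half away from the notch, not touching the seat; label within 60 mm of the seat's middle from above, 50-150 mm over its top, labelled face within 57 deg of straight up; other slips upright in the rack; they, seat and whetstone within 20 mm of their start (horizontal distance between slip_label and seat below 0.06 m and height (world z) of slip_label between 0.084 and 0.184 m and angle between slip's own x axis and vertical below 1 rad and y of the grasp point in the frame of slip below 0 m and contact force between the fingers and slip above 1 N and contact force between slip and seat below 0.1 N and linear speed of slip below 0.03 m/s and angular speed of slip below 0.3 rad/s and distance of each of plain_a, plain_b, seat, whetstone from where it was at the start of the episode below 0.02 m and angle between each of plain_a, plain_b's own z axis and vertical below 0.35 rad); the arm keeps its last pose, push and grip.
It fails at once if another slip, the seat or the whetstone is moved more than 20 mm (distance of any of plain_a, plain_b, seat, whetstone from where it was at the start of the episode above 0.02 m).
It also fails if it takes over 38 s, if anything falls off the work surface, if the arm or the gripper's body presses on something with over 40 N, if the wrist force passes 120 N, or if a joint passes its speed limit or range.

### The arm

A 7-joint arm with a two-finger parallel gripper is mounted at the origin on a cart in front of the work surface, level with it; the furniture and walls round the work are solid. World frame = base frame: x ahead of the robot, y to its left, z up, the work surface at z = 0. Lengths are in mm, angles in rad, forces in N, time in s.
With the tool pointing down it reaches from about 400 to 750 mm from the base axis. Payload 19.5 kg.
Tool frame: the origin (TCP) lies midway between the tips of the shut fingers; the grasp point (between the pads) lies 19 mm behind it; z points along the fingers, y is the line along which they close (so a half turn about z gives the same grasp; the last joint's range is limited). The gripper opens to 85 mm and grips with 20 to 120 N. Pads are 22 mm wide; open, the fingers measure 114 mm over their backs; the gripper's body (76 mm by 85 mm) begins 54 mm behind the grasp point. The pads swing forward as they close: fully open they stand 13 mm farther back than shut.
Start: joints at [1.183, 0.707, -0.028, 1.485, 0.022, 0.951, -0.075], TCP at [194.888, -540.938, 231.268] pointing down, gripper open.
Joint ranges: [-2.71, 2.71], [-0.32, 2.16], [-1.57, 1.52], [0, 2.45], [-1.46, 4.6], [0, 2.02], [-2.83, 2.83]. Speed limits (rad/s): [1.89, 1.89, 2.57, 2.57, 3.01, 3.01, 3.01].

### API

Orientations are given as a unit quaternion [x, y, z, w].
In Python, from plant import manip gives the robot as it stands. The module is installed in compiled form; this text tells all that it offers.
- The arm moves only by the tool drive_tool, never from a script. Its argument "rows" is a list of rows, each an object of numbers: "claw": the opening, from 0 (shut) to 1 (fully open); "x", "y", "z": the shift along the tool's x, y, z in cm; "yaw": the turn about the tool's z in rad. A call has 1 to 12 rows; each row is the pose to reach, as a shift and turn from the pose commanded when the call began, along the tool's axes at that moment; what a row does not reach only later rows make up. A row lasts 1/12 s, in which the tool goes at most 41.7 mm and 7.16 degrees, less where a joint would pass 70% of its speed; a pose out of reach is approached as far as the arm can. A call with a gripper value outside its range is refused whole. The fingers move at their own pace and stop on an object; "newtons" is the grip in N (left out, the last holds). Time passes only in rows, so rows that repeat a pose let the fingers close. It gives the time, the measured TCP pose, the force, the opening and the grip force at its end, in the units of the state.
- manip.state(): the state, without advancing time (a new reading comes with each control period).
- manip.snapshot(name): name is "side" or "top" or "wrist"; returns a dict with "img" (400x640x3 uint8, red, green, blue), "z_map" (400x640 float32, mm along the optical axis (not along the pixel's ray), 0 where there is no reading), "camera_matrix" (3x3 intrinsics, pixels), "eye" and "rotation" of the camera in the world. Camera axes: x right, y down, z forward; pixel columns grow to the right and rows downward; lengths in mm; the calibration is good to about 2 mm. The wrist camera is an equidistant fisheye: a pixel r from the principal point sees the ray r / f radians off the axis. A picture is of the moment at which its call begins.
- manip.finish_job(): hands the job in; it is judged then, once.
Trained networks look in a picture, given as the dict that the camera call returned (one of the last four; its "shot" number tells which), for a name from the list of things; names that differ only in an ending like _2 or _b are one class to them, and where a whole thing is asked for, a point or a joint stands for the part that bears it (a point fixed in the world has none). Each returns a list of dicts, best first, with "conf" (0 to 1); they miss things now and then, are a little off and sometimes report something else, mostly with a low value. They report only what shows in the picture. A call takes as long as a camera call. They do not tell look-alikes from the thing itself.
- manip.look_for(picture, label): "uv" ([column, row] in pixels, amid what is visible of it).
The state is a dict: "t": time; "qpos": joint angles; "qd": joint speeds; "effort": joint torques, N m; "position": TCP position; "ee_rot": TCP orientation; "contact_force": force on the tool from outside, world axes, zero at the start; "torque": the same for the moment, N m; "gripper_width": opening from 0.0 (shut) to 1.0 (fully open); "grip_force": force on a finger pad.
Only numpy, scipy, OpenCV 4.12 (cv2) and the standard library are available. Lean on these libraries where they do the work, as an engineer would, in place of code of your own. Each camera call takes 0.05 s, during which the arm holds its last target. There are 200 camera calls.

## Working session

There is one attempt and no reset: what is moved stays moved. The work goes in short steps, Python scripts to look and compute and a tool call to move; the robot and the scene stay as the last step left them, time stands still between calls to the robot, and variables do not carry over. Pictures are saved under pics/ and viewed, at most 10 in all, crops included, and the job is handed in when it is done.

Besides the shell and the picture viewer there is one more tool, called after "Request:" by a JSON object that holds its "op" and its "data", one argument or row to a line. drive_tool: Moves the arm, as the interface text tells. Its arguments: {"type":"object","properties":{"rows":{"type":"array","items":{"type":"object","properties":{"claw":{"type":"number"},"x":{"type":"number"},"y":{"type":"number"},"z":{"type":"number"},"yaw":{"type":"number"}}}},"newtons":{"type":"number"}},"required":["rows"]}

```bash
mkdir -p pics; cat > h.py <<'E'
import numpy as np, cv2
from plant import manip
def save(p,n): cv2.imwrite('pics/'+n,p['img'][:,:,::-1])
def world(p,u,v):
    K=p['camera_matrix'];z=p['z_map'][int(round(v)),int(round(u))]
    return np.array(p['eye'])+np.array(p['rotation'])@(np.linalg.inv(K)@[u,v,1]*z)
def cloud(p):
    K=np.array(p['camera_matrix']);v,u=np.mgrid[:400,:640];z=p['z_map']
    c=np.stack([(u-K[0,2])/K[0,0]*z,(v-K[1,2])/K[1,1]*z,z],-1)
    return c@np.array(p['rotation']).T+np.array(p['eye'])
E
python3 - <<'E'
from h import *
t=manip.snapshot('top');s=manip.snapshot('side')
im=np.vstack([t['img'],s['img']]);im=cv2.resize(im,(480,600),interpolation=cv2.INTER_AREA)
cv2.imwrite('pics/t.png',t['img'][:,:,::-1]);cv2.imwrite('pics/s.png',s['img'][:,:,::-1])
np.save('t.npy',cloud(t));np.save('s.npy',cloud(s))
for p,n in((t,'top'),(s,'side')):
    print(n,np.round(p['eye']),np.round(p['rotation'],2).tolist(),np.round(p['camera_matrix'],1).tolist())
    for l in['slip','slip_label','plain_a','rack','seat','whetstone']:
        for d in manip.look_for(p,l)[:5]:print(l,np.round(d['uv']),round(d['conf'],2),np.round(world(p,*d['uv'])))
st=manip.state();print(st)
E
```

```text
Traceback (most recent call last):
  File "h.py", line 10, in cloud
    return c@np.array(p['rotation']).T+np.array(p['eye'])
           ~^~~~~~~~~~~~~~~~~~~~~~~~~~
ValueError: matmul: Input operand 1 has a mismatch in its core dimension 0, with gufunc signature (n?,k),(k,m?)->(n?,m?) (size 4 is different from 3)
```

View pics/t.png

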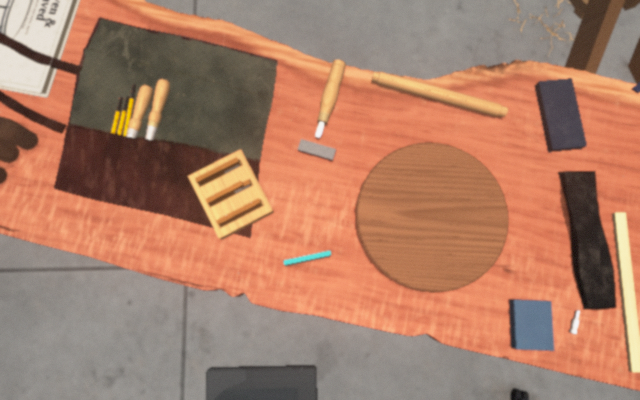

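View pics/s.png

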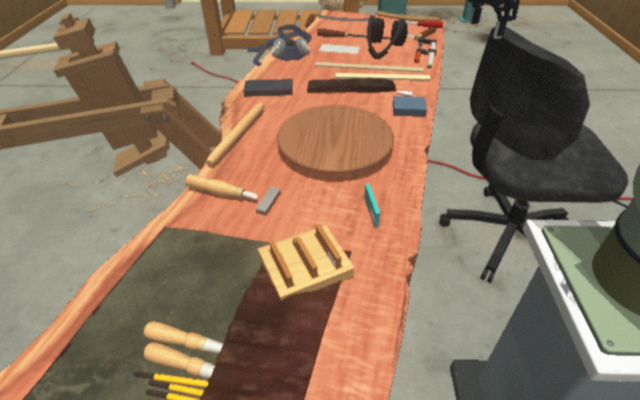

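The top view shows the rack at (230,193) with three slips, the seat at (433,216), the whetstone at (317,149) and the turquoise look-alike at (307,258). The camera rotation is a quaternion, so I'll fix that.

```bash
sed -i "s/np.array(p\['rotation'\])/R(p)/g; 2a from scipy.spatial.transform import Rotation as Ro\ndef R(p): return Ro.from_quat(p['rotation']).as_matrix()" h.py
python3 - <<'E'
from h import *
t=manip.snapshot('top');s=manip.snapshot('side')
for p,n in((t,'top'),(s,'side')):
    np.save(n+'.npy',cloud(p))
    print(n,np.round(p['eye']),np.round(R(p),2).tolist(),np.round(p['camera_matrix'],1).tolist())
    for l in['slip','slip_label','plain_a','rack','seat','whetstone']:
        for d in manip.look_for(p,l)[:5]:print(l,np.round(d['uv']),round(d['conf'],2),np.round(world(p,*d['uv'])))
a=cv2.resize(t['img'][140:245,175:285],None,fx=5,fy=5,interpolation=cv2.INTER_CUBIC)
b=cv2.resize(s['img'][215:305,250:360],None,fx=5,fy=5,interpolation=cv2.INTER_CUBIC)
a=cv2.resize(a,(400,382));b=cv2.resize(b,(400,327))
im=np.zeros((382,800,3),np.uint8);im[:,:400]=a;im[:327,400:]=b
cv2.imwrite('pics/crop.png',im[:,:,::-1])
st=manip.state();print(st['position'],st['ee_rot'],Ro.from_quat(st['ee_rot']).as_matrix().round(3).tolist())
c=np.load('top.npy')
# rack top
m=np.zeros((400,640),bool);m[140:245,175:285]=1
m&=(abs(c[:,:,2]-26)<5)
q=c[m][:,:2].astype(np.float32);print(len(q),cv2.minAreaRect(q))
m=np.zeros((400,640),bool);m[140:245,175:285]=1
m&=(c[:,:,2]>38);q=c[m];
import scipy.ndimage as nd
lab,n=nd.label(m,np.ones((3,3)))
for i in range(1,n+1):
    q=c[lab==i]
    if len(q)>5: print(len(q),cv2.minAreaRect(q[:,:2].astype(np.float32)),q[:,2].max())
m=(abs(c[:,:,2]-34)<6);m[:, :340]=0;m[:,525:]=0;m[:130]=0;m[300:]=0
q=c[m][:,:2].astype(np.float32);print(cv2.minEnclosingCircle(q),c[m][:,2].mean())
E
```

```text
top [ 400. -196.  879.] [[-0.02, -0.98, 0.19], [-1.0, 0.02, 0.0], [-0.01, -0.19, -0.98]] [[448.2, 0.0, 316.3], [0.0, 448.2, 208.3], [0.0, 0.0, 1.0]]
slip [230. 195.] 0.58 [594. -25.  28.]
slip_label [229. 191.] 0.9 [596. -29.  52.]
plain_a [235. 212.] 0.86 [555. -41.  52.]
plain_a [311. 258.] 0.84 [ 466. -181.   39.]
plain_a [220. 171.] 0.71 [638. -10.  48.]
rack [230. 198.] 0.97 [589. -26.  28.]
seat [434. 216.] 0.84 [ 541. -418.   36.]
whetstone [318. 151.] 0.66 [ 684. -200.   15.]
side [548. 454. 617.] [[-1.0, -0.01, 0.03], [-0.03, 0.66, -0.75], [-0.01, -0.75, -0.66]] [[415.4, 0.0, 320.4], [0.0, 415.4, 188.9], [0.0, 0.0, 1.0]]
slip [306. 259.] 0.85 [594.  -8.  43.]
slip_label [306. 259.] 0.87 [592.  -8.  43.]
plain_a [281. 265.] 0.84 [634.  13.  51.]
plain_a [330. 249.] 0.7 [551. -29.  46.]
plain_a [375. 204.] 0.57 [ 462. -155.   38.]
plain_a [305. 256.] 0.26 [594. -12.  47.]
rack [304. 267.] 0.59 [597.  -5.  26.]
seat [338. 140.] 0.71 [ 536. -384.   34.]
whetstone [271. 200.] 0.94 [ 680. -190.   13.]
[ 194.86456049 -540.95121794  231.25251446] [ 9.85093634e-01  1.72018979e-01 -2.05866026e-05 -5.51505496e-05] [[0.941, 0.339, -0.0], [0.339, -0.941, 0.0], [-0.0, -0.0, -1.0]]
3579 ((620.3909912109375, 7.2120513916015625), (209.9776153564453, 153.7133331298828), 27.00367546081543)
324 ((638.9091186523438, -4.148281097412109), (10.68456745147705, 88.98989868164062), 26.21371078491211) 57.78842648134594
14 ((616.1778564453125, -59.8741455078125), (8.575605392456055, 9.947659492492676), 36.840396881103516) 40.712628864005865
273 ((517.5467529296875, -111.68536376953125), (278.927490234375, 71.73631286621094), 50.02309036254883) 879.2434562651555
308 ((502.5457763671875, -122.7144775390625), (237.0003662109375, 81.95341491699219), 54.5675163269043) 879.2434562651555
((544.7708740234375, -414.67388916015625), 146.0519561767578) 35.320803191979465
```

View pics/crop.png

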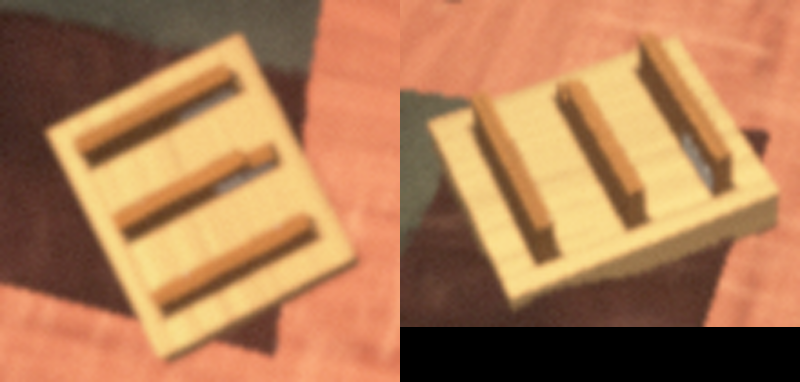

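The candidates for the slip are:
- the rack's far slip at (220,171) in the top view
- the middle slip at (230,193)
- the near slip at (235,212)
- the turquoise slip at (307,258), excluded by colour

The crop shows a notch only in the middle slip, at its right (seat-side) end. Its label faces the robot, so the middle one is my choice. Next I'll fit its pose.

```bash
python3 - <<'E'
from h import *
import scipy.ndimage as nd
for n,box in(('top',(140,245,175,285)),('side',(215,305,250,360))):
    c=np.load(n+'.npy');m=np.zeros((400,640),bool);m[box[0]:box[1],box[2]:box[3]]=1
    r=m&(abs(c[:,:,2]-27)<3)
    m&=(c[:,:,2]>46)&(c[:,:,2]<60)
    lab,k=nd.label(m)
    for i in range(1,k+1):
        q=c[lab==i]
        if len(q)>15:
            print(n,len(q),cv2.minAreaRect(q[:,:2].astype(np.float32)),q[:,2].mean(),q[:,:2].mean(0))
            mu=q[:,:2].mean(0);e=np.linalg.svd(q[:,:2]-mu)[2][0];print('  dir',np.degrees(np.arctan2(e[1],e[0])))
    lab,k=nd.label(r);s=nd.sum(r,lab,range(1,k+1));q=c[lab==1+np.argmax(s)]
    print('rack',cv2.minAreaRect(q[:,:2].astype(np.float32)))
E
```

```text
top 257 ((638.773681640625, -4.216670989990234), (10.455657958984375, 89.03102111816406), 26.755409240722656) 51.705269359315146 [638.17450644  -4.23926354]
  dir 116.49291937475401
top 221 ((594.986572265625, -18.915538787841797), (9.953121185302734, 75.60086059570312), 27.849061965942383) 51.790569688814806 [594.52989147 -19.18932714]
  dir 117.0722452536437
top 256 ((557.122314453125, -46.6208610534668), (9.825860023498535, 89.21800994873047), 26.942455291748047) 51.80306907199767 [556.56694724 -46.4326313 ]
  dir 116.86176963805232
rack ((598.7086791992188, -25.00615692138672), (142.08346557617188, 115.9915771484375), 27.00367546081543)
side 226 ((555.5748901367188, -47.031829833984375), (10.061745643615723, 91.0472412109375), 26.880638122558594) 50.67186749186846 [554.59998389 -43.81057298]
  dir 117.07868392399048
side 202 ((593.5545043945312, -19.49014663696289), (9.582099914550781, 76.83702087402344), 27.227405548095703) 50.696589807785266 [592.53153158 -16.39588973]
  dir 117.27906737087329
side 240 ((636.8706665039062, -3.6372222900390625), (9.125804901123047, 89.6131591796875), 26.783035278320312) 50.68083628915146 [635.91165909  -0.96826258]
  dir 116.66865887356637
rack ((596.6454467773438, -26.268936157226562), (140.3937530517578, 118.56588745117188), 26.882062911987305)
```

Request:
{"op": "drive_tool", "data": {
  "rows": [
    {"x":55.0,"y":-37.4,"z":8,"yaw":-1.696,"claw":0.36},
    {"x":55.0,"y":-37.4,"z":8,"yaw":-1.696,"claw":0.36},
    {"x":55.0,"y":-37.4,"z":8,"yaw":-1.696,"claw":0.36},
    {"x":55.0,"y":-37.4,"z":8,"yaw":-1.696,"claw":0.36},
    {"x":55.0,"y":-37.4,"z":8,"yaw":-1.696,"claw":0.36},
    {"x":55.0,"y":-37.4,"z":8,"yaw":-1.696,"claw":0.36},
    {"x":55.0,"y":-37.4,"z":8,"yaw":-1.696,"claw":0.36},
    {"x":55.0,"y":-37.4,"z":8,"yaw":-1.696,"claw":0.36},
    {"x":55.0,"y":-37.4,"z":8,"yaw":-1.696,"claw":0.36},
    {"x":55.0,"y":-37.4,"z":8,"yaw":-1.696,"claw":0.36},
    {"x":55.0,"y":-37.4,"z":8,"yaw":-1.696,"claw":0.36},
    {"x":55.0,"y":-37.4,"z":8,"yaw":-1.696,"claw":0.36}
  ]
}}

```text
t: 1.8
position: [487.5, -137.4, 171.5]
ee_rot: [0.601, 0.799, 0.0, 0.0]
contact_force: [0.9, -0.9, 0.3]
gripper_width: 0.36
grip_force: 0.0
```

```bash
cat > go.py <<'E'
import sys
from h import *
# usage: go.py x y z angle(deg of tool x) -> shift in current tool axes
def st():
    s=manip.state();M=Ro.from_quat(s['ee_rot']).as_matrix();p=np.array(s['position'])
    print('t',round(s['t'],2),'p',p.round(1),'xang',np.degrees(np.arctan2(M[1,0],M[0,0])).round(2),'zaxis',M[:,2].round(3),'w',round(s['gripper_width'],3),'g',round(s['grip_force'],1),'F',np.round(s['contact_force'],1),'q',np.round(s['qpos'],2))
    return p,M
if __name__=='__main__':
    p,M=st()
    if len(sys.argv)>1:
        a=[float(v) for v in sys.argv[1:]]
        d=M.T@(np.array(a[:3])-p)/10;w=np.radians(a[3])-np.arctan2(M[1,0],M[0,0]);w=(w+np.pi)%(2*np.pi)-np.pi
        print('cm',d.round(2),'yaw',round(-w,3))
E
python3 go.py 586 -3 110 117
```

```text
t 1.8 p [ 487.5 -137.4  171.5] xang 106.1 zaxis [ 0. -0. -1.] w 0.36 g 0.0 F [ 0.9 -0.9  0.3] q [ 0.41  0.71 -0.35  1.81  0.36  0.69  0.13]
cm [10.18 13.19  6.15] yaw -0.19
```

Request:
{"op": "drive_tool", "data": {
  "rows": [
    {"x":10.2,"y":13.2,"z":6.1,"yaw":-0.19,"claw":0.36},
    {"x":10.2,"y":13.2,"z":6.1,"yaw":-0.19,"claw":0.36},
    {"x":10.2,"y":13.2,"z":6.1,"yaw":-0.19,"claw":0.36},
    {"x":10.2,"y":13.2,"z":6.1,"yaw":-0.19,"claw":0.36},
    {"x":10.2,"y":13.2,"z":6.1,"yaw":-0.19,"claw":0.36},
    {"x":10.2,"y":13.2,"z":6.1,"yaw":-0.19,"claw":0.36},
    {"x":10.2,"y":13.2,"z":6.1,"yaw":-0.19,"claw":0.36},
    {"x":10.2,"y":13.2,"z":6.1,"yaw":-0.19,"claw":0.36}
  ]
}}

```text
t: 2.47
position: [585.5, -6.3, 110.9]
ee_rot: [0.526, 0.851, -0.0, 0.0]
contact_force: [-0.1, -0.7, 0.1]
gripper_width: 0.359
grip_force: 0.0
```

```bash
python3 - <<'E'
from h import *
w=manip.snapshot('wrist');save(w,'w1.png');print(w['camera_matrix'],w['eye'])
E
python3 go.py 586 -3 29 117
```

```text
[[309.70691629   0.         325.82511935]
 [  0.         309.70691629 199.66028714]
 [  0.           0.           1.        ]] [550.87740517  60.90307266 254.65930267]
t 2.52 p [585.6  -6.5 111.1] xang 116.56 zaxis [ 0.    -0.001 -1.   ] w 0.357 g 0.0 F [0.1 0.2 0.3] q [ 0.13  0.9  -0.35  1.57  0.41  0.75  0.06]
cm [0.3  0.19 8.21] yaw -0.008
```

View pics/w1.png

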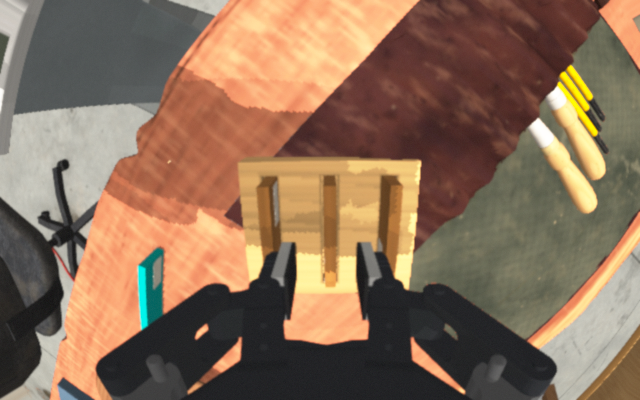

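The wrist view shows the middle slip at column 330, centred between the fingertips at columns 288 and 368. Its notch is at the bottom end (330,280), away from the grasp. Descending.

Request:
{"op": "drive_tool", "data": {
  "rows": [
    {"x":0.3,"y":0.1,"z":2,"yaw":-0.005,"claw":0.36},
    {"x":0.3,"y":0.1,"z":4,"yaw":-0.005,"claw":0.36},
    {"x":0.3,"y":0.1,"z":6,"yaw":-0.005,"claw":0.36},
    {"x":0.3,"y":0.1,"z":7,"yaw":-0.005,"claw":0.36},
    {"x":0.3,"y":0.1,"z":8.1,"yaw":-0.005,"claw":0.36},
    {"x":0.3,"y":0.1,"z":8.1,"yaw":-0.005,"claw":0.36},
    {"x":0.3,"y":0.1,"z":8.1,"yaw":-0.005,"claw":0.36},
    {"x":0.3,"y":0.1,"z":8.1,"yaw":-0.005,"claw":0.36}
  ]
}}

```text
t: 3.18
position: [585.8, -2.1, 30.5]
ee_rot: [0.523, 0.852, 0.0, 0.0]
contact_force: [0.0, 0.2, 0.1]
gripper_width: 0.359
grip_force: 0.0
```

```bash
python3 - <<'E'
from h import *
w=manip.snapshot('wrist');cv2.imwrite('pics/w2.png',cv2.resize(w['img'][120:340,200:460],None,fx=2.5,fy=2.5)[:,:,::-1])
E
python3 go.py 586 -3 29 117
```

```text
t 3.23 p [585.8  -2.1  30.6] xang 116.91 zaxis [ 0.001  0.    -1.   ] w 0.359 g 0.0 F [-0.1 -0.4 -0.6] q [ 0.09  1.02 -0.29  1.61  0.46  0.58  0.01]
cm [-0.09 -0.03  0.16] yaw -0.002
```

View pics/w2.png

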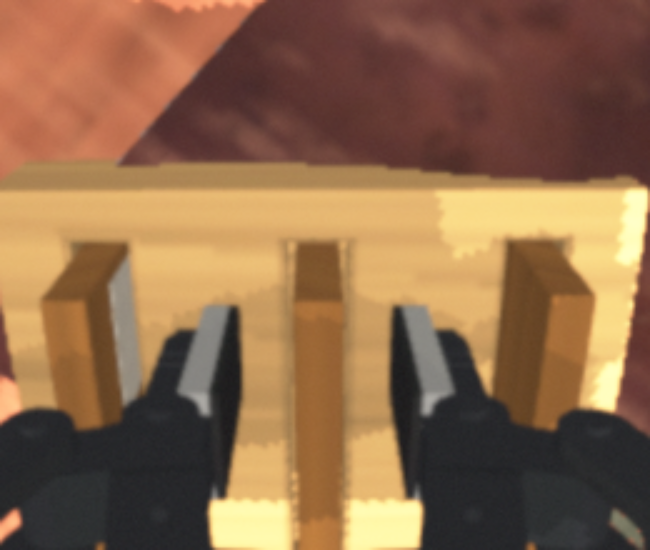

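The slip (column 320 in the crop) sits centrally between the pads (240 and 392), and both neighbours are clear of the fingers. Closing with 40 N, then lifting.

Request:
{"op": "drive_tool", "data": {
  "rows": [
    {"z":0.1,"claw":0.1},
    {"z":0.1,"claw":0},
    {"z":0.1,"claw":0},
    {"z":0.1,"claw":0},
    {"z":0.1,"claw":0},
    {"z":0.1,"claw":0},
    {"z":0.1,"claw":0},
    {"z":0.1,"claw":0}
  ],
  "newtons": 40
}}

```text
invalid input at $.rows[0]: expected keys claw, x, y, z, yaw
```

Request:
{"op": "drive_tool", "data": {
  "rows": [
    {"z":-0.5,"claw":0},
    {"z":-1,"claw":0},
    {"z":-2,"claw":0},
    {"z":-3,"claw":0},
    {"z":-5,"claw":0},
    {"z":-8,"claw":0},
    {"z":-10,"claw":0},
    {"z":-10,"claw":0},
    {"z":-10,"claw":0}
  ]
}}

```text
invalid input at $.rows[0]: expected keys claw, x, y, z, yaw
```

```bash
python3 - <<'E'
from h import *
w=manip.snapshot('wrist');s=manip.snapshot('side')
a=w['img'][120:400,160:480];b=cv2.resize(s['img'][180:290,240:366],(366,320),interpolation=cv2.INTER_CUBIC)
im=np.zeros((320,686,3),np.uint8);im[:280,:320]=a;im[:,320:]=b
cv2.imwrite('pics/w3.png',im[:,:,::-1])
E
python3 go.py 600 -185 130 117
```

```text
t 3.33 p [585.7  -2.1  30.4] xang 116.92 zaxis [ 0.001  0.    -1.   ] w 0.36 g 0.0 F [-0.3  0.4  0.4] q [ 0.09  1.02 -0.29  1.61  0.46  0.58  0.01]
cm [-16.96  -7.    -9.96] yaw -0.001
```

View pics/w3.png

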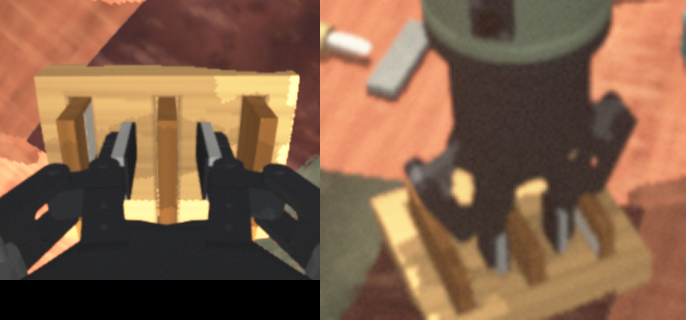

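All keys are required, so nothing moved. The picture shows the slip still in the rack between the open fingers. I'll resend both calls.

Request:
{"op": "drive_tool", "data": {
  "rows": [
    {"x":0,"y":0,"yaw":0,"z":0.1,"claw":0.1},
    {"x":0,"y":0,"yaw":0,"z":0.1,"claw":0},
    {"x":0,"y":0,"yaw":0,"z":0.1,"claw":0},
    {"x":0,"y":0,"yaw":0,"z":0.1,"claw":0},
    {"x":0,"y":0,"yaw":0,"z":0.1,"claw":0},
    {"x":0,"y":0,"yaw":0,"z":0.1,"claw":0},
    {"x":0,"y":0,"yaw":0,"z":0.1,"claw":0},
    {"x":0,"y":0,"yaw":0,"z":0.1,"claw":0}
  ],
  "newtons": 40
}}

```text
t: 4.0
position: [585.5, -2.1, 28.7]
ee_rot: [0.523, 0.852, 0.0, 0.0]
contact_force: [-0.9, -0.3, 5.1]
gripper_width: 0.097
grip_force: 44.2
```

Request:
{"op": "drive_tool", "data": {
  "rows": [
    {"x":0,"y":0,"yaw":0,"z":-0.5,"claw":0},
    {"x":0,"y":0,"yaw":0,"z":-1,"claw":0},
    {"x":0,"y":0,"yaw":0,"z":-2,"claw":0},
    {"x":0,"y":0,"yaw":0,"z":-3,"claw":0},
    {"x":0,"y":0,"yaw":0,"z":-5,"claw":0},
    {"x":0,"y":0,"yaw":0,"z":-8,"claw":0},
    {"x":0,"y":0,"yaw":0,"z":-10,"claw":0},
    {"x":0,"y":0,"yaw":0,"z":-10,"claw":0},
    {"x":0,"y":0,"yaw":0,"z":-10,"claw":0}
  ]
}}

```text
t: 4.75
position: [585.8, -2.1, 130.1]
ee_rot: [0.523, 0.852, 0.001, 0.001]
contact_force: [0.7, 0.2, -0.7]
gripper_width: 0.095
grip_force: 43.5
```

```bash
python3 - <<'E'
from h import *
w=manip.snapshot('wrist');s=manip.snapshot('side')
a=w['img'][120:400,160:480];b=cv2.resize(s['img'][160:290,240:366],(366,378),interpolation=cv2.INTER_CUBIC)
im=np.zeros((378,686,3),np.uint8);im[:280,:320]=a;im[:,320:]=b
cv2.imwrite('pics/w4.png',im[:,:,::-1])
E
python3 go.py 600 -185 130 117
```

```text
t 4.85 p [585.1  -2.1 128.4] xang 116.93 zaxis [-0.001 -0.    -1.   ] w 0.092 g 43.5 F [ 1.2  0.6 -1.3] q [ 0.13  0.87 -0.36  1.56  0.4   0.79  0.07]
cm [-16.98  -6.95  -0.16] yaw -0.001
```

View pics/w4.png

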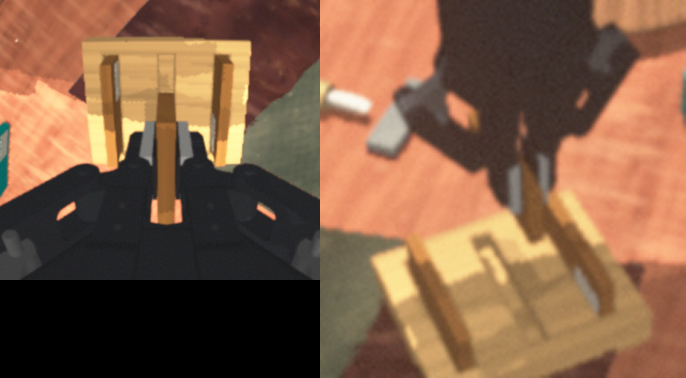

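The wrist and side views show the slip out of its pocket and held on the far half, with both neighbours upright. The tool stays vertical, since the drive only yaws it. So I'll stand the slip on the free bench, tip it onto its back, and regrasp it across its 40 mm edges with the label up.

Request:
{"op": "drive_tool", "data": {
  "rows": [
    {"x":-4,"y":-3,"z":0,"yaw":0,"claw":0},
    {"x":-8,"y":-6,"z":0,"yaw":0,"claw":0},
    {"x":-11,"y":-8,"z":2,"yaw":0,"claw":0},
    {"x":-13.2,"y":-10,"z":4,"yaw":0,"claw":0},
    {"x":-13.2,"y":-10,"z":7,"yaw":0,"claw":0},
    {"x":-13.2,"y":-10,"z":9,"yaw":0,"claw":0},
    {"x":-13.2,"y":-10,"z":9.5,"yaw":0,"claw":0},
    {"x":-13.2,"y":-10,"z":9.5,"yaw":0,"claw":0},
    {"x":-13.2,"y":-10,"z":9.5,"yaw":0,"claw":0},
    {"x":-13.2,"y":-10,"z":9.5,"yaw":0,"claw":0}
  ]
}}

```text
t: 5.68
position: [556.7, -164.6, 34.9]
ee_rot: [0.523, 0.852, 0.0, 0.001]
contact_force: [-0.9, -0.6, -0.8]
gripper_width: 0.093
grip_force: 43.4
```

```bash
python3 - <<'E'
from h import *
s=manip.snapshot('side');cv2.imwrite('pics/s5.png',cv2.resize(s['img'][130:260,250:410],None,fx=4,fy=4)[:,:,::-1])
E
python3 go.py 555 -165 18 117
```

```text
t 5.73 p [ 556.7 -164.7   34.9] xang 116.96 zaxis [ 0.002 -0.    -1.   ] w 0.094 g 43.4 F [ 0.3 -0.2 -1.2] q [ 0.39  1.01 -0.33  1.63  0.51  0.59  0.25]
cm [ 0.05 -0.17  1.69] yaw -0.001
```

View pics/s5.png

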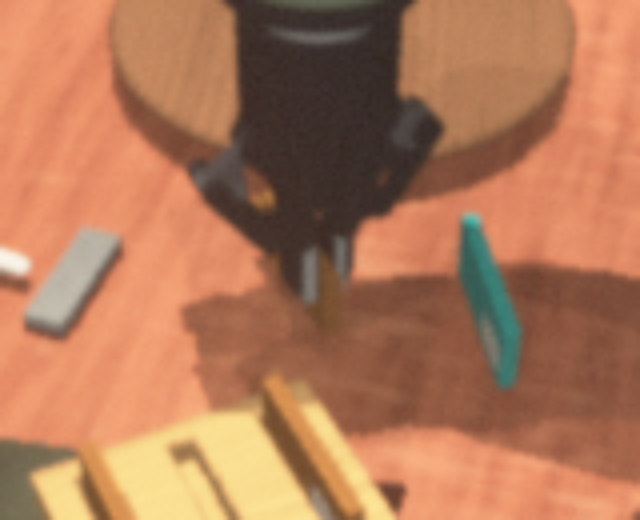

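The slip is above free bench, clear of the rack, turquoise slip, whetstone and seat. Lowering and releasing.

Request:
{"op": "drive_tool", "data": {
  "rows": [
    {"x":0,"y":0,"yaw":0,"z":0.8,"claw":0},
    {"x":0,"y":0,"yaw":0,"z":1.3,"claw":0},
    {"x":0,"y":0,"yaw":0,"z":1.65,"claw":0},
    {"x":0,"y":0,"yaw":0,"z":1.65,"claw":0},
    {"x":0,"y":0,"yaw":0,"z":1.7,"claw":0},
    {"x":0,"y":0,"yaw":0,"z":1.7,"claw":0}
  ]
}}

```text
t: 6.23
position: [556.1, -164.9, 16.8]
ee_rot: [0.523, 0.852, -0.0, 0.0]
contact_force: [-2.6, 0.5, 12.4]
gripper_width: 0.097
grip_force: 46.5
```

Request:
{"op": "drive_tool", "data": {
  "rows": [
    {"x":0,"y":0,"yaw":0,"z":0,"claw":0.13},
    {"x":0,"y":0,"yaw":0,"z":0,"claw":0.17},
    {"x":0,"y":0,"yaw":0,"z":0,"claw":0.25},
    {"x":0,"y":0,"yaw":0,"z":0,"claw":0.4},
    {"x":0,"y":0,"yaw":0,"z":0,"claw":0.7},
    {"x":0,"y":0,"yaw":0,"z":0,"claw":0.7},
    {"x":0,"y":0,"yaw":0,"z":-2,"claw":0.7},
    {"x":0,"y":0,"yaw":0,"z":-5,"claw":0.7},
    {"x":0,"y":0,"yaw":0,"z":-7,"claw":0.7},
    {"x":0,"y":0,"yaw":0,"z":-7,"claw":0.7}
  ]
}}

```text
t: 7.07
position: [557.4, -165.3, 90.2]
ee_rot: [0.523, 0.852, 0.001, 0.002]
contact_force: [1.3, -0.4, 1.0]
gripper_width: 0.695
grip_force: 0.0
```

```bash
python3 - <<'E'
from h import *
w=manip.snapshot('wrist');s=manip.snapshot('side')
a=w['img'][120:400,160:480];b=cv2.resize(s['img'][130:260,270:400],(400,400),interpolation=cv2.INTER_CUBIC)
im=np.zeros((400,720,3),np.uint8);im[:280,:320]=a;im[:,320:]=b
cv2.imwrite('pics/w6.png',im[:,:,::-1])
E
python3 go.py 555 -165 18 117
```

```text
t 7.17 p [ 556.2 -165.2   87. ] xang 116.92 zaxis [ 0.001 -0.    -1.   ] w 0.701 g 0.0 F [-1.2 -0.8 -1. ] q [ 0.42  0.93 -0.37  1.61  0.47  0.69  0.29]
cm [ 0.08 -0.1   6.9 ] yaw -0.001
```

View pics/w6.png

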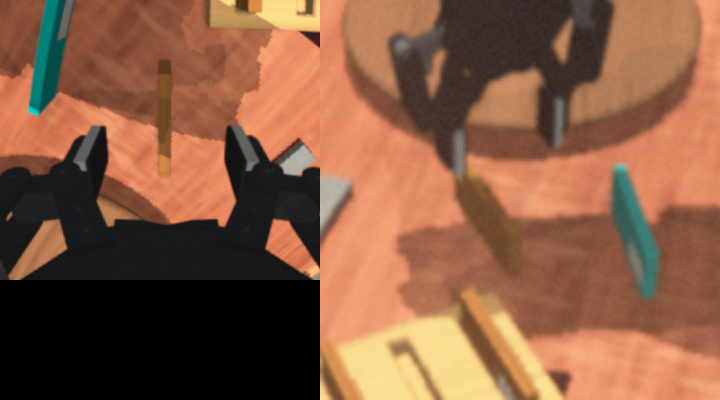

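The slip stands free and upright on the bench, at (165,120) in the left panel and (490,220) in the right. Now I push its label face near the top, along tool +y, so it falls on its back.

Request:
{"op": "drive_tool", "data": {
  "rows": [
    {"x":-2.5,"y":0,"yaw":0,"z":3,"claw":0.7},
    {"x":-2.5,"y":0,"yaw":0,"z":6.2,"claw":0.7},
    {"x":-2.5,"y":1,"yaw":0,"z":6.2,"claw":0.7},
    {"x":-2.5,"y":2,"yaw":0,"z":6.2,"claw":0.7},
    {"x":-2.5,"y":2.4,"yaw":0,"z":6.2,"claw":0.7},
    {"x":-2.5,"y":2.8,"yaw":0,"z":6.2,"claw":0.7},
    {"x":-2.5,"y":3.2,"yaw":0,"z":6.2,"claw":0.7},
    {"x":-2.5,"y":3.6,"yaw":0,"z":6.2,"claw":0.7},
    {"x":-2.5,"y":4,"yaw":0,"z":6.2,"claw":0.7},
    {"x":-2.5,"y":4.4,"yaw":0,"z":6.2,"claw":0.7},
    {"x":-2.5,"y":4.4,"yaw":0,"z":6.2,"claw":0.7},
    {"x":-2.5,"y":4.4,"yaw":0,"z":6.2,"claw":0.7}
  ]
}}

```text
t: 8.17
position: [606.6, -167.3, 24.6]
ee_rot: [0.523, 0.852, -0.0, 0.0]
contact_force: [0.4, -0.5, -1.1]
gripper_width: 0.702
grip_force: 0.0
```

Request:
{"op": "drive_tool", "data": {
  "rows": [
    {"x":0,"y":0,"yaw":0,"z":-3,"claw":0.7},
    {"x":0,"y":0,"yaw":0,"z":-7,"claw":0.7},
    {"x":5,"y":-3,"yaw":0,"z":-10,"claw":0.7},
    {"x":9,"y":-6,"yaw":0,"z":-13,"claw":0.7},
    {"x":13,"y":-10,"yaw":0,"z":-15,"claw":0.7},
    {"x":13,"y":-10,"yaw":0,"z":-15,"claw":0.7},
    {"x":13,"y":-10,"yaw":0,"z":-15,"claw":0.7}
  ]
}}

```text
t: 8.75
position: [454.9, -95.7, 176.6]
ee_rot: [0.523, 0.853, -0.0, 0.0]
contact_force: [0.1, 0.7, -0.1]
gripper_width: 0.698
grip_force: 0.0
```

```bash
python3 - <<'E'
from h import *
import scipy.ndimage as nd
for n in('top','side'):
    p=manip.snapshot(n);c=cloud(p);save(p,n+'7.png');np.save(n+'7.npy',c)
    m=(c[...,2]>6)&(c[...,2]<48)&(c[...,0]>510)&(c[...,0]<670)&(c[...,1]>-262)&(c[...,1]<-100)
    lab,k=nd.label(m)
    for i in range(1,k+1):
        q=c[lab==i]
        if len(q)>20: print(n,len(q),np.round(cv2.minAreaRect(q[:,:2].astype(np.float32))[0]),cv2.minAreaRect(q[:,:2].astype(np.float32))[1:],q[:,2].mean().round(1),q[:,2].std().round(1),np.median(p['img'][lab==i],0))
    for d in manip.look_for(p,'slip_label')[:4]+manip.look_for(p,'slip')[:2]:print(np.round(d['uv']),round(d['conf'],2),np.round(world(p,*d['uv'])))
E
python3 go.py 555 -165 18 117
```

```text
top 856 [ 591. -178.] ((40.7342414855957, 91.73286437988281), 26.327939987182617) 10.3 1.5 [233. 155.  85.]
top 33 [ 568. -105.] ((7.907418251037598, 18.90699005126953), 88.12358093261719) 23.9 5.7 [242. 185. 122.]
[305. 198.] 0.74 [ 589. -171.    9.]
[308. 200.] 0.82 [ 584. -177.   12.]
side 21 [ 668. -220.] ((19.72184944152832, 5.289699554443359), 74.0728759765625) 11.4 2.5 [174. 138. 125.]
side 564 [ 589. -177.] ((40.40254592895508, 91.99232482910156), 26.028146743774414) 9.3 1.1 [225. 155.  88.]
[314. 210.] 0.93 [ 587. -166.   11.]
[314. 209.] 0.57 [ 586. -168.   11.]
t 9.05 p [459.  -97.1 174.1] xang 116.89 zaxis [-0.  0. -1.] w 0.697 g 0.0 F [-0.   0.4 -0. ] q [ 0.37  0.67 -0.4   1.93  0.42  0.63  0.17]
cm [-10.4    5.49  15.61] yaw -0.002
```

```bash
python3 - <<'E'
from h import *
a=cv2.imread('pics/top7.png')[165:225,265:355];b=cv2.imread('pics/side7.png')[175:245,265:355]
im=np.hstack([cv2.resize(a,(390,300),interpolation=cv2.INTER_CUBIC),cv2.resize(b,(390,300),interpolation=cv2.INTER_CUBIC)]);cv2.imwrite('pics/c7.png',im)
c=np.array([590,-177.5]);t=np.radians(116.2);e=np.array([np.cos(t),np.sin(t)]);print('grasp',c+27*e,'label end',c-25*e)
E
python3 go.py 578 -153 60 116.2
```

```text
grasp [ 578.07934197 -153.27402402] label end [ 601.03764632 -199.93145924]
t 9.05 p [459.  -97.1 174.1] xang 116.89 zaxis [-0.  0. -1.] w 0.697 g 0.0 F [-0.   0.4 -0. ] q [ 0.37  0.67 -0.4   1.93  0.42  0.63  0.17]
cm [-10.37   8.08  11.41] yaw 0.012
```

View pics/c7.png

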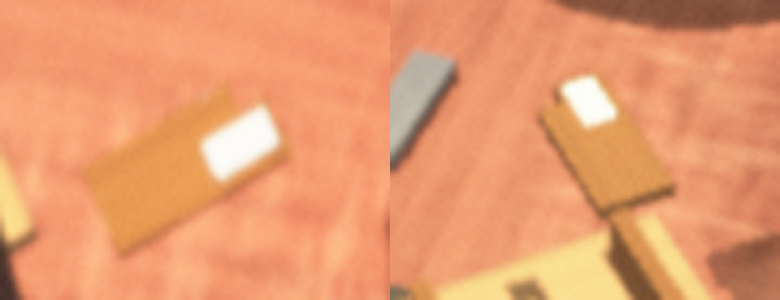

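The slip lies on its back, label up, with the label at the seat-side end: (240,143) left and (590,103) right. I'll regrasp it across its edges on the label-free half.

Request:
{"op": "drive_tool", "data": {
  "rows": [
    {"x":-4,"y":3,"yaw":0.01,"z":2,"claw":0.7},
    {"x":-7,"y":6,"yaw":0.01,"z":5,"claw":0.7},
    {"x":-10.4,"y":8.1,"yaw":0.01,"z":9,"claw":0.7},
    {"x":-10.4,"y":8.1,"yaw":0.01,"z":12,"claw":0.7},
    {"x":-10.4,"y":8.1,"yaw":0.01,"z":14,"claw":0.7},
    {"x":-10.4,"y":8.1,"yaw":0.01,"z":15.4,"claw":0.7},
    {"x":-10.4,"y":8.1,"yaw":0.01,"z":15.9,"claw":0.7},
    {"x":-10.4,"y":8.1,"yaw":0.01,"z":15.9,"claw":0.7},
    {"x":-10.4,"y":8.1,"yaw":0.01,"z":15.9,"claw":0.7},
    {"x":-10.4,"y":8.1,"yaw":0.01,"z":15.9,"claw":0.7}
  ]
}}

```text
t: 9.88
position: [578.5, -152.9, 16.9]
ee_rot: [0.527, 0.85, 0.0, 0.001]
contact_force: [-0.5, 0.7, 0.4]
gripper_width: 0.7
grip_force: 0.0
```

```bash
python3 go.py 578 -153 5 116.2
```

```text
t 9.88 p [ 578.5 -152.9   16.9] xang 116.35 zaxis [ 0.002 -0.    -1.   ] w 0.7 g 0.0 F [-0.5  0.7  0.4] q [ 0.36  1.06 -0.32  1.56  0.51  0.61  0.23]
cm [ 0.02 -0.05  1.19] yaw 0.003
```

Request:
{"op": "drive_tool", "data": {
  "rows": [
    {"x":0,"y":0,"yaw":0,"z":0.6,"claw":0.56},
    {"x":0,"y":0,"yaw":0,"z":1.0,"claw":0.56},
    {"x":0,"y":0,"yaw":0,"z":1.2,"claw":0.56},
    {"x":0,"y":0,"yaw":0,"z":1.3,"claw":0.56},
    {"x":0,"y":0,"yaw":0,"z":1.3,"claw":0.56}
  ]
}}

```text
t: 10.3
position: [577.8, -152.8, 2.4]
ee_rot: [0.527, 0.85, -0.0, -0.0]
contact_force: [-0.4, -0.2, -0.9]
gripper_width: 0.557
grip_force: 0.0
```

Request:
{"op": "drive_tool", "data": {
  "rows": [
    {"x":0,"y":0,"yaw":0,"z":0.1,"claw":0.56},
    {"x":0,"y":0,"yaw":0,"z":0.2,"claw":0.56},
    {"x":0,"y":0,"yaw":0,"z":0.3,"claw":0.56},
    {"x":0,"y":0,"yaw":0,"z":0.3,"claw":0.56}
  ]
}}

```text
t: 10.63
position: [577.8, -152.8, -0.6]
ee_rot: [0.527, 0.85, 0.0, -0.0]
contact_force: [0.4, 0.2, -0.5]
gripper_width: 0.562
grip_force: 0.0
```

Request:
{"op": "drive_tool", "data": {
  "rows": [
    {"x":0,"y":0,"yaw":0,"z":0.1,"claw":0.56},
    {"x":0,"y":0,"yaw":0,"z":0.2,"claw":0.56},
    {"x":0,"y":0,"yaw":0,"z":0.2,"claw":0.56}
  ]
}}

```text
t: 10.88
position: [577.8, -152.8, -2.5]
ee_rot: [0.527, 0.85, 0.0, -0.0]
contact_force: [-0.9, 0.0, -0.1]
gripper_width: 0.564
grip_force: 0.0
```

Request:
{"op": "drive_tool", "data": {
  "rows": [
    {"x":0,"y":0,"yaw":0,"z":0,"claw":0.5},
    {"x":0,"y":0,"yaw":0,"z":0,"claw":0.45},
    {"x":0,"y":0,"yaw":0,"z":0,"claw":0.3},
    {"x":0,"y":0,"yaw":0,"z":0,"claw":0.3},
    {"x":0,"y":0,"yaw":0,"z":0,"claw":0.3},
    {"x":0,"y":0,"yaw":0,"z":0,"claw":0.3}
  ],
  "newtons": 40
}}

```text
t: 11.38
position: [578.5, -153.0, -1.3]
ee_rot: [0.527, 0.85, 0.0, 0.001]
contact_force: [-2.7, 0.1, 20.3]
gripper_width: 0.457
grip_force: 47.9
```

Request:
{"op": "drive_tool", "data": {
  "rows": [
    {"x":0,"y":0,"yaw":0,"z":-0.3,"claw":0.3},
    {"x":0,"y":0,"yaw":0,"z":-0.8,"claw":0.3},
    {"x":0,"y":0,"yaw":0,"z":-1.5,"claw":0.3},
    {"x":0,"y":0,"yaw":0,"z":-3,"claw":0.3},
    {"x":0,"y":0,"yaw":0,"z":-6,"claw":0.3},
    {"x":0,"y":0,"yaw":0,"z":-9,"claw":0.3},
    {"x":0,"y":0,"yaw":0,"z":-12,"claw":0.3},
    {"x":0,"y":0,"yaw":0,"z":-13.4,"claw":0.3},
    {"x":0,"y":0,"yaw":0,"z":-13.4,"claw":0.3},
    {"x":0,"y":0,"yaw":0,"z":-13.4,"claw":0.3}
  ]
}}

```text
t: 12.22
position: [577.9, -152.9, 132.2]
ee_rot: [0.527, 0.85, 0.0, 0.0]
contact_force: [0.0, -0.9, -0.7]
gripper_width: 0.452
grip_force: 40.5
```

```bash
python3 - <<'E'
from h import *
for n in('top','side'):
    p=manip.snapshot(n);c=cloud(p)
    for d in manip.look_for(p,'slip_label')[:3]:print(n,np.round(d['uv']),round(d['conf'],2),np.round(world(p,*d['uv'])))
    w=(p['img'].min(2)>150)&(np.ptp(p['img'].astype(int),axis=2)<40)&(c[...,2]>60)&(c[...,2]<250)&(abs(c[...,0]-600)<60)&(abs(c[...,1]+205)<60)
    q=c[w]
    if len(q)>15:
        mu=np.median(q,0);n_=np.linalg.svd(q-mu)[2][2];print(len(q),mu.round(1),'normal',n_.round(2))
E
python3 go.py 521 -369 132 116.35
```

```text
side [317. 163.] 0.72 [ 578. -156.  140.]
t 12.42 p [ 577.4 -152.7  130.7] xang 116.37 zaxis [-0.002  0.    -1.   ] w 0.456 g 40.5 F [-0.6  0.6 -0.5] q [ 0.4   0.89 -0.41  1.51  0.43  0.84  0.3 ]
cm [-16.88 -14.66  -0.13] yaw 0.0
```

Request:
{"op": "drive_tool", "data": {
  "rows": [
    {"x":-2,"y":-1.7,"yaw":0,"z":0,"claw":0.3},
    {"x":-4,"y":-3.4,"yaw":0,"z":0,"claw":0.3},
    {"x":-6,"y":-5,"yaw":0,"z":0,"claw":0.3},
    {"x":-8,"y":-6.7,"yaw":0,"z":0,"claw":0.3},
    {"x":-10,"y":-8.4,"yaw":0,"z":0,"claw":0.3},
    {"x":-12,"y":-10,"yaw":0,"z":0,"claw":0.3},
    {"x":-14,"y":-11.7,"yaw":0,"z":0,"claw":0.3},
    {"x":-15.5,"y":-13,"yaw":0,"z":0,"claw":0.3},
    {"x":-16.8,"y":-14,"yaw":0,"z":0,"claw":0.3},
    {"x":-16.8,"y":-14,"yaw":0,"z":0,"claw":0.3},
    {"x":-16.8,"y":-14,"yaw":0,"z":0,"claw":0.3},
    {"x":-16.8,"y":-14,"yaw":0,"z":0,"claw":0.3}
  ]
}}

```text
t: 13.42
position: [527.1, -364.6, 131.1]
ee_rot: [0.527, 0.85, 0.0, -0.001]
contact_force: [0.7, 0.7, 0.2]
gripper_width: 0.451
grip_force: 40.5
```

Request:
{"op": "drive_tool", "data": {
  "rows": [
    {"x":0,"y":0,"yaw":0,"z":0,"claw":0.3},
    {"x":0,"y":0,"yaw":0,"z":0,"claw":0.3},
    {"x":0,"y":0,"yaw":0,"z":0,"claw":0.3},
    {"x":0,"y":0,"yaw":0,"z":0,"claw":0.3},
    {"x":0,"y":0,"yaw":0,"z":0,"claw":0.3},
    {"x":0,"y":0,"yaw":0,"z":0,"claw":0.3}
  ]
}}

```text
t: 13.92
position: [527.0, -365.4, 131.6]
ee_rot: [0.527, 0.85, 0.0, -0.0]
contact_force: [-0.1, 0.2, 0.2]
gripper_width: 0.453
grip_force: 40.5
```

```bash
python3 - <<'E'
from h import *
for n in('top','side'):
    p=manip.snapshot(n);c=cloud(p);save(p,n+'8.png')
    for l in('slip_label','slip','seat','whetstone','plain_a'):
        for d in manip.look_for(p,l)[:3]:print(n,l,np.round(d['uv']),round(d['conf'],2),np.round(world(p,*d['uv'])))
    I=p['img'].astype(int)
    w=(I.min(2)>110)&(np.ptp(I,axis=2)<45)&(c[...,2]>60)&(c[...,2]<250)&(abs(c[...,0]-545)<80)&(abs(c[...,1]+410)<80)
    q=c[w];print(len(q))
    if len(q)>15:
        mu=np.median(q,0);print(mu.round(1),'normal',np.linalg.svd(q-mu)[2][2].round(2))
    # wood slab plane below hand
    w=(I[...,0]-I[...,2]>40)&(c[...,2]>80)&(c[...,2]<170)&(abs(c[...,0]-545)<80)&(abs(c[...,1]+395)<80)
    q=c[w];print(len(q))
    if len(q)>15:
        mu=np.median(q,0);print(mu.round(1),'normal',np.linalg.svd(q-mu)[2][2].round(2),q.min(0).round(),q.max(0).round())
w=manip.snapshot('wrist');save(w,'w8.png')
E
python3 go.py 526 -366 132 116.35
```

```text
top slip_label [413. 217.] 0.78 [ 523. -354.  144.]
top slip [413. 216.] 0.72 [ 524. -353.  145.]
top seat [392. 223.] 0.71 [ 531. -337.   35.]
top seat [414. 220.] 0.33 [ 518. -355.  143.]
top whetstone [317. 149.] 0.57 [ 686. -197.   17.]
top whetstone [414. 217.] 0.55 [ 523. -355.  145.]
top plain_a [237. 213.] 0.74 [553. -44.  53.]
top plain_a [215. 171.] 0.63 [636.  -2.  54.]
0
224
[ 524.1 -353.8  142.9] normal [ 0.1  -0.22 -0.97] [ 501. -364.  134.] [ 551. -341.  156.]
side slip_label [343. 107.] 0.69 [ 527. -355.  143.]
side slip [344. 106.] 0.48 [ 526. -361.  142.]
side seat [336. 140.] 0.78 [ 541. -386.   32.]
side whetstone [268. 200.] 0.66 [ 685. -189.   13.]
side plain_a [330. 249.] 0.94 [551. -29.  47.]
side plain_a [374. 205.] 0.89 [ 464. -152.   40.]
side plain_a [282. 266.] 0.66 [631.  14.  53.]
10
275
[ 524.8 -369.9  141.9] normal [0.13 0.08 0.99] [ 494. -429.  132.] [ 569. -340.  169.]
t 14.57 p [ 527.  -365.5  131.6] xang 116.35 zaxis [-0.  0. -1.] w 0.453 g 40.5 F [-0.7  0.2 -0. ] q [ 0.75  0.95 -0.45  1.33  0.45  0.96  0.67]
cm [-0.   -0.11 -0.04] yaw 0.0
```

```bash
python3 - <<'E'
from h import *
p=manip.snapshot('wrist');K=p['camera_matrix']
v,u=np.mgrid[:400,:640];dx=u-K[0,2];dy=v-K[1,2];r=np.hypot(dx,dy)+1e-9;th=r/K[0,0];z=p['z_map']
s=np.tan(th)*z/r
W=np.stack([dx*s,dy*s,z],-1)@R(p).T+np.array(p['eye'])
e=np.array([.444,-.896]);f=np.array([.896,.444])
for n,c,I in(('wrist',W,p['img'].astype(int)),)+tuple((k,cloud(q),q['img'].astype(int)) for k in('top','side') for q in[manip.snapshot(k)]):
    d=c[...,:2]-[527,-365.5];a=d@e;b=d@f
    m=(abs(b)<19)&(a>-25)&(a<80)&(c[...,2]>70)&(c[...,2]<160)&(I[...,0]-I[...,2]>35)
    wh=(abs(b)<25)&(a>-25)&(a<80)&(c[...,2]>70)&(c[...,2]<160)&(I.min(2)>130)&(np.ptp(I,axis=2)<40)
    print(n,m.sum(),'white',wh.sum(),c[wh].mean(0).round(1) if wh.any() else '')
    for lo in range(-25,80,15):
        k=m&(a>=lo)&(a<lo+15)
        if k.sum()>3: print('  slip-along',lo,k.sum(),'z',np.percentile(c[k][:,2],[10,50,90]).round(1))
E
```

```text
wrist 8019 white 554 [ 540.6 -406.2  143.3]
  slip-along -25 1878 z [137.  142.8 143.7]
  slip-along -10 2069 z [142.3 143.  143.7]
  slip-along 5 1801 z [142.3 143.  143.7]
  slip-along 20 1533 z [142.3 143.  143.7]
  slip-along 35 735 z [142.2 142.9 143.5]
top 210 white 0 
  slip-along -25 137 z [139.2 142.9 144.5]
  slip-along -10 73 z [141.3 143.1 144.7]
side 228 white 2 [ 537.4 -409.   142. ]
  slip-along -25 83 z [135.  140.3 143. ]
  slip-along -10 51 z [140.8 142.1 143.2]
  slip-along 5 34 z [140.9 141.9 142.9]
  slip-along 20 28 z [140.6 141.8 143. ]
  slip-along 35 23 z [135.7 141.7 143.1]
  slip-along 50 9 z [135.3 139.8 142.6]
```

The slip is level at z ≈ 143. Its label is at about (541,-406), roughly 10 mm from the seat's middle and 109 mm above it. Handing in.

```bash
python3 -c "
from plant import manip
print(manip.finish_job())"
```

```text
the job is handed in; nothing more can be done
None
```

The job is handed in; no verdict came back. By the last measurements the notched slip is held still and level by its plain half, label up, about 10 mm off the seat's middle and 109 mm above it.

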